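# Seat a lens barrel in the V-rest and hold it down

### The arm

A 7-joint arm with a two-finger parallel gripper is mounted at the origin on the work surface. World frame = base frame: x ahead of the robot, y to its left, z up, the work surface at z = 0. Lengths are in m, angles in degrees, forces in N, time in s.
With the tool pointing down it reaches from about 0.425 to 1.025 m from the base axis. Payload 3.6 kg.
Tool frame: the origin (TCP) lies midway between the tips of the shut fingers; the grasp point (between the pads) lies 19 mm behind it (robot.tcp_to_grasp is the distance from the TCP to the grasp point, in m); z points along the fingers, y is the line along which they close (so a half turn about z gives the same grasp; the last joint's range is limited). The gripper opens to 85 mm and grips with 20 to 120 N. Pads are 22 mm wide; open, the fingers measure 114 mm over their backs; the gripper's body (76 mm by 85 mm) begins 54 mm behind the grasp point. The pads swing forward as they close: fully open they stand 13 mm farther back than shut.
Start: joints at [59.96, 33.873, 2.773, 92.16, -1.908, 54.013, -1.931], TCP at [0.303, -0.659, 0.231] pointing down, gripper open.
Joint ranges: [-153.93, 153.93], [-27.13, 128.08], [-72.61, 78.16], [10.71, 143.7], [-87.88, 267.88], [4.46, 118.87], [-176.78, 176.78]. Speed limits (degrees/s): [147.25, 147.25, 180, 180, 180, 180, 180].

### API

Orientations are given as [roll, pitch, yaw] about the fixed x, y, z axes, in that order (R = Rz(yaw) Ry(pitch) Rx(roll)).
In Python, from station import robot, imaging gives the robot as it stands.
- The arm moves only by the tool carry_out, never from a script. Its argument "steps" is text: rows parted by semicolons, each of 7 numbers parted by spaces: the shift along the world's x, y, z in mm, then the turn, a rotation vector about the world's x, y, z in degrees, then the closure, from -1 (fully open) to 1 (shut). A call has 1 to 8 rows; each row is the pose to reach, as a shift and turn from the pose commanded when the call began; what a row does not reach only later rows make up. A row lasts 1/10 s, in which the tool goes at most 50 mm and 8.59 degrees, less where a joint would pass 70% of its speed; a pose out of reach is approached as far as the arm can. A call with a gripper value outside its range is refused whole. The fingers move at their own pace and stop on an object; "squeeze" is the grip in N (left out, the last holds). Time passes only in rows, so rows that repeat a pose let the fingers close. It gives the time, the measured TCP pose, the force, the opening and the grip force at its end, in the units of the state.
- robot.read_state(): the state, without advancing time (a new reading comes with each control period).
- imaging.snapshot(name): name is "scene" or "top"; returns a dict with "image" (480x640x3 uint8, red, green, blue), "K" (3x3 intrinsics, pixels), "position" and "orientation" of the camera in the world. Camera axes: x right, y up, looking along -z (the intrinsics and any distortion apply to the point x, -y, -z); pixel columns grow to the right and rows downward; lengths in m; the calibration is good to about 2 mm. A picture is of the moment at which its call begins. There is no depth.
- robot.sign_off(): hands the job in; it is judged then, once.
The state is a dict: "clock": time; "joints": joint angles; "qd": joint speeds; "effort": joint torques, N m; "eef_pos": TCP position; "tcp_rot": TCP orientation; "wrist_force": force on the tool from outside, world axes, zero at the start; "ft_torque": the same for the moment, N m; "finger_gap": finger opening in m; "grasp_force": force on a finger pad.
Only numpy, scipy, OpenCV 4.12 (cv2) and the standard library are available. Lean on these libraries where they do the work, as an engineer would, in place of code of your own. Each camera call takes 0.05 s, during which the arm holds its last target. There are 200 camera calls.

### The job

Slide the flat wooden cover of the lens box all the way across to the other end of the box, take out the black lens barrel that it covered and lay it in the groove of the metal V-rest, lengthwise and about midway along. Finish while still holding it there: keep the fingers on the barrel and keep pressing it down with roughly 15 N, so that it bears firmly on both sloping faces at once, but do not ram it. Leave the cover open and the other things on the table where they are.

Things in the scene. Friction and masses are not known exactly. Their poses are not given: they have to be found in the camera images.
- lensbox: fixed wooden box 150 (x) x 220 (y) mm, walls 48 mm high, 6 thick (rails on the 220 mm sides to 58), floor 6 mm thick; origin at centre of underside, z up. A wall at y=0 parts two open bays, each 138 (x) x 101 (y) mm inside, centred at y=+53.5 (lens) and -53.5 mm (a cap, a packet: not needed). Foam chocks 8 mm high flank both ends of the barrel, its middle 70 mm is free for fingers
- cover (a joint): place of the box's flat cover, m: near 0 it lies over the lens bay; 0.107 = far stop, lens bay fully open. It slides along the box's -y as the value grows, on dry rails (about 2 N friction), and stays where left. Plywood panel 131 x 107 mm, its top 54 mm above the table
- cover_grip (a point): centre of the wooden grip rib standing on the middle of the cover, 66 mm above the table: rib 56 mm long along the box's x, 12 mm thick along the box's y, 24 mm high (top 78 mm above the table)
- lens: lens barrel: black cylinder 36 mm in diameter, 110 mm long, thin metal bands, glass at both ends, about 0.18 kg; origin at the cylinder's centre, x along its axis. Starts in the middle of the lens bay (x within 5 mm), parallel to the box's x, axis 24 mm above the table. Either end may face either way in the V-rest
- vrest: fixed metal V-rest: base plate 130 (x) x 100 (y) x 12 mm, origin at centre of its underside, z up, groove along x. Two V supports, each 24 mm long, centred at x = -40 and +40 mm, nothing between them above the base (56 mm gap for fingers). Polished, slippery faces slope at 45 degrees; their upper edges are 47 mm above the table, 44 mm apart
- seat (a point): where the barrel's centre lies when it is seated: 50 mm above the table, above the V-rest's centre, with the barrel parallel to the V-rest's x axis
- vee_left: the sloping faces on the +y side of the groove (both supports); origin and axes as the V-rest
- vee_right: the sloping faces on the -y side of the groove (both supports); origin and axes as the V-rest
- rim_sherd: bystander: brown curved pottery sherd about 95 x 20 mm, 38 mm high, standing on edge; origin at the middle of its underside
- dark_sherd: bystander: dark curved pottery sherd about 90 x 25 mm, 30 mm high; origin at the middle of its underside
- pebble: bystander: grey round stone 62 mm across, 36 mm high; origin under its centre
- marker: bystander: white marker pen with a blue cap, 130 mm long along its x axis, 14 mm thick; origin under its middle
- jar: bystander: closed jar 56 mm across, 70 mm high; origin under its centre
- brush: bystander: small hand brush 170 mm long along its x axis; origin on its underside
- caliper: bystander: steel caliper 160 mm long along its x axis, lying flat, 10 mm high; origin on its underside
Not all that is in view belongs to the job. What is meant by the vrest is not red, and is the larger of those in its own colour.

How it is judged (in metres and radians):
On the way, in this order (a step that is already met when the one before it is completed fails the run):
1. the cover is slid fully over the other bay (value of joint cover above 0.098 m), for 0.2 s.
2. the lens barrel is lifted clear of the box (z of lens in the frame of lensbox above 0.085 m and contact force between the fingers and lens above 1 N), for 0.1 s.
At the end, for the whole second after the job is handed in: Barrel still in the V-rest: within 15 mm of midway, 2.5 mm of seated height and side place, 0.05 rad of parallel; fingers on it (over 3 N), over 2.5 N on each of the left and right faces (weight alone: under 2 N), through the last second; cover at 0.095 m or more (value of joint cover above 0.095 m and contact force between lens and vee_left above 2.5 N and contact force between lens and vee_right above 2.5 N and contact force between the fingers and lens above 3 N and x of lens in the frame of seat between -0.015 and 0.015 m and y of lens in the frame of seat between -0.0025 and 0.0025 m and z of lens in the frame of seat between -0.0025 and 0.0025 m and angle between the x axis of lens and the x axis of vrest, either way round below 0.05 rad and linear speed of lens below 0.01 m/s); the arm keeps its last pose, push and grip.
It fails at once if the barrel is rammed into the V-rest (over 150 N, summed over all contacts) (contact force between lens and vrest above 150 N).
It fails at once if a bystander is moved by more than 30 mm (distance of any of rim_sherd, dark_sherd, pebble, marker, jar, brush, caliper from where it was at the start of the episode above 0.03 m).
It also fails if it takes over 51 s, if anything falls off the work surface, if the arm or the gripper's body presses on something with over 40 N, if the wrist force passes 120 N, or if a joint passes its speed limit or range.

## Working session

There is one attempt and no reset: what is moved stays moved. The work goes in short steps, Python scripts to look and compute and a tool call to move; the robot and the scene stay as the last step left them, time stands still between calls to the robot, and variables do not carry over. Pictures are saved under pics/ and viewed, at most 10 in all, crops included, and the job is handed in when it is done.

Besides the shell and the picture viewer there is one more tool, called after "Call:" as name(argument=value, ...) on one line, values as JSON. carry_out: Moves the arm, as the interface text tells. Its arguments: {"type":"object","properties":{"steps":{"type":"string"},"squeeze":{"type":"number"}},"required":["steps"]}

```bash
mkdir -p pics
python3 - <<'E'
from station import robot, imaging
import cv2,pickle,numpy as np
for n in("scene","top"):
    s=imaging.snapshot(n); pickle.dump(s,open(n+"0.pkl","wb")); cv2.imwrite(f"pics/{n}0.png",s["image"][:,:,::-1])
    print(n,{k:v for k,v in s.items() if k!="image"})
print(robot.read_state())
E
```

```text
scene {'K': array([[498.86000497,   0.        , 323.57292242],
       [  0.        , 498.86000497, 246.89970354],
       [  0.        ,   0.        ,   1.        ]]), 'position': array([ 1.14742827, -0.60849233,  0.92196129]), 'orientation': array([45.07417193,  0.2091621 , 43.99306108])}
top {'K': array([[482.32529934,   0.        , 314.60656668],
       [  0.        , 482.32529934, 244.24114442],
       [  0.        ,   0.        ,   1.        ]]), 'position': array([4.12347023e-01, 6.44155635e-04, 1.15635116e+00]), 'orientation': array([  9.18345361,  -0.78940454, -88.86995542])}
{'clock': 0.1, 'joints': array([59.95928115, 33.92189417,  2.76656604, 92.22787604, -1.90751208,
       54.01480755, -1.93173726]), 'qd': array([-0.08846958, -0.02560337, -0.01962103, -0.22811034, -0.01346267,
        0.1161739 , -0.03147148]), 'effort': array([ 4.48393053e-03, -5.49996901e+01,  1.55327931e+00, -1.98822516e+01,
        9.75738134e-03,  3.85973020e-03, -1.76419502e-05]), 'eef_pos': array([ 0.30246972, -0.65806581,  0.2302446 ]), 'tcp_rot': array([-1.79881676e+02,  6.41586529e-03,  2.46884659e+01]), 'wrist_force': array([-0.04951431,  0.16444952, -0.67465813]), 'ft_torque': array([0.00805307, 0.06135926, 0.00773809]), 'grasp_force': 0.0, 'finger_gap': 0.0856656934293132}
```

View pics/scene0.png

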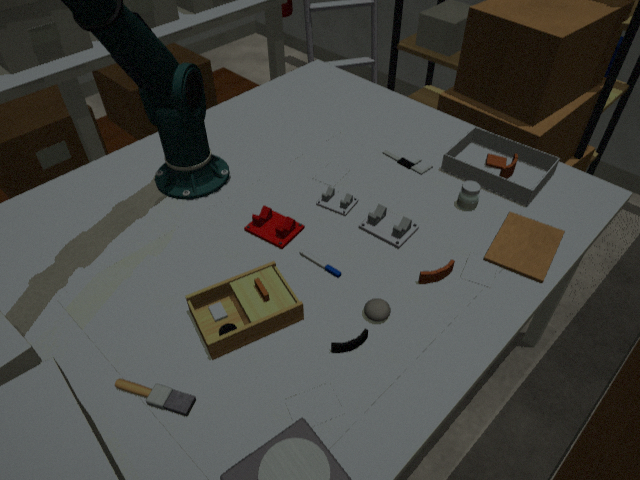

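View pics/top0.png

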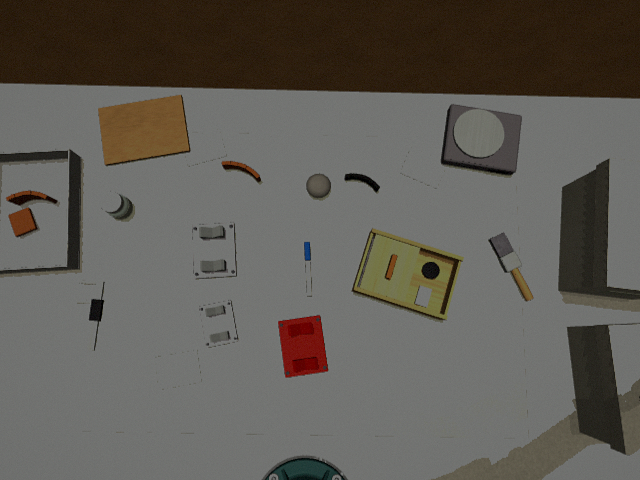

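Candidates for the V-rest are red (scene 275,226 / top 303,346), small grey (338,200 / 219,324) and large grey (389,225 / 214,250). I choose the large grey one. The lens box with its rails and rib is at scene (245,308) / top (407,275). The grey tray and the flat board are not the box. Next is a close crop to check.

```bash
cat > h.py <<'E'
import numpy as np,pickle,cv2
from scipy.spatial.transform import Rotation as R
def ray(s,p):
    p=np.atleast_2d(p).astype(float); K=s["K"]
    d=np.c_[(p[:,0]-K[0,2])/K[0,0],-(p[:,1]-K[1,2])/K[1,1],-np.ones(len(p))]
    return R.from_euler("xyz",s["orientation"],degrees=True).apply(d)
def plane(s,p,z):
    d=ray(s,p); return s["position"]+d*((z-s["position"][2])/d[:,2])[:,None]
def tri(s1,p1,s2,p2):
    out=[]
    for a,b in zip(ray(s1,p1),ray(s2,p2)):
        M=[];v=[]
        for s,d in((s1,a),(s2,b)):
            d=d/np.linalg.norm(d);P=np.eye(3)-np.outer(d,d);M.append(P);v.append(P@s["position"])
        x,r,_,_=np.linalg.lstsq(np.vstack(M),np.hstack(v),rcond=None);out.append([*x,np.sqrt(r[0])])
    return np.array(out)
def load(n): return pickle.load(open(n+".pkl","rb"))
E
python3 - <<'E'
from h import *
t=load("top0")["image"];s=load("scene0")["image"]
def c(i,x,y,w,h): return cv2.resize(np.clip(i[y:y+h,x:x+w].astype(float)*1.5,0,255).astype(np.uint8),(400,300),interpolation=cv2.INTER_CUBIC)
o=np.vstack([np.hstack([c(t,174,215,80,60+10*0),c(s,350,195,80,60)]),np.hstack([c(t,340,225,133,100),c(s,180,260,133,100)])])
cv2.imwrite("pics/c1.png",o[:,:,::-1])
E
```

```text
(no output)
```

View pics/c1.png

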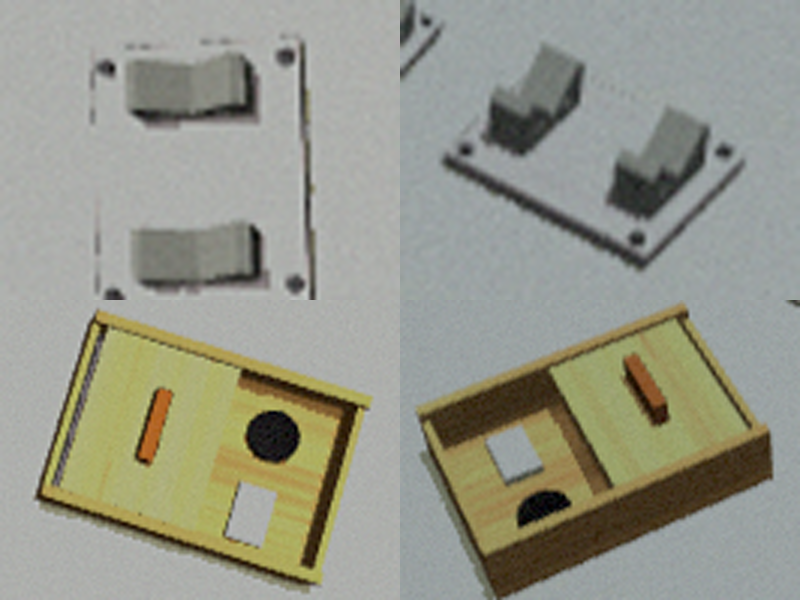

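The top row shows the large grey V-rest with its two V supports: groove vertical in the top view, corner holes at top ≈(195,228), (231,226), (233,271) and (196,273). The bottom row shows the box with the orange rib at top ≈(391,266). The open bay with cap and packet is on the right, so the choice is confirmed.

Run:
```python
from h import *
np.set_printoptions(precision=4,suppress=True)
T=load("top0");S=load("scene0")
def up(u,off,f): return (np.array(u,float)+.5)/f-.5+off
def ref(img,ps,r=3):
    g=cv2.cvtColor(img,cv2.COLOR_RGB2GRAY).astype(float);o=[]
    for x,y in np.round(ps).astype(int):
        w=g[y-r:y+r+1,x-r:x+r+1];k=np.clip(np.median(w)-8-w,0,None);k[k<0.3*k.max()]=0
        Y,X=np.mgrid[-r:r+1,-r:r+1];o.append([x+(X*k).sum()/k.sum(),y+(Y*k).sum()/k.sum()])
    return np.array(o)
ht=up([[107,69],[285,57],[295,284],[112,295]],[174,215],5);hs=up([[324,152],[237,239],[66,150]],[350,195],5)
rt=ref(T["image"],ht);rs=ref(S["image"],hs)
print("raw/ref",np.c_[ht,rt],np.c_[hs,rs])
H=tri(T,ht[[0,1,2]],S,hs);print("holes tri raw\n",H);H=tri(T,rt[[0,1,2]],S,rs);print("ref\n",H)
P=plane(T,rt,.012);print("top plane holes\n",P,P.mean(0));print("raw mean",plane(T,ht,.012).mean(0))
print("scene plane",plane(S,rs,.012))
for Q in(P,plane(T,ht,.012)):
  d=(Q[0]+Q[1]-Q[2]-Q[3]);e=Q[0]-Q[1]+Q[3]-Q[2];print("vrest yaw",np.degrees(np.arctan2(d[1],d[0])),np.degrees(np.arctan2(-e[0],e[1])))
fb=np.array([400/133,3.])
bt=up([[98,312],[370,403],[320,583],[40,498]],[0,0],1)-[0,300];bt=up(bt,[340,225],fb)
bs=np.array([[685,308],[770,430],[490,555],[420,412]])-[400,300];bs=up(bs,[180,260],fb)
print("box corners top@.058\n",plane(T,bt,.058),plane(T,bt,.058).mean(0))
print("box corners scene@.058\n",plane(S,bs,.058))
for nm,s,(x,y,w,h) in(("T",T,(360,235,70,70)),("S",S,(240,265,50,50))):
    c=s["image"][y:y+h,x:x+w];hsv=cv2.cvtColor(c,cv2.COLOR_RGB2HSV)
    m=((hsv[...,0]<16)&(hsv[...,1]>150)).astype(np.uint8)
    n,l,st,ce=cv2.connectedComponentsWithStats(m);i=1+st[1:,4].argmax()
    pts=np.argwhere(l==i)[:,::-1]+[x,y];r=cv2.minAreaRect(pts.astype(np.float32));print(nm,st[i],ce[i]+[x,y],cv2.boxPoints(r).tolist())
    if nm=="T":ct=ce[i]+[x,y];B=plane(T,cv2.boxPoints(r),.078);print(B,B.mean(0))
rb=np.array([[627,357],[636,353],[665,412-4],[655,412]])  # scene rib top face, crop
rb=up(rb-[400,300],[180,260],fb);print("rib top scene@.078",plane(S,rb,.078),plane(S,rb,.078).mean(0))
print("rib tri",tri(T,[ct],S,[rb.mean(0)]))
```

```text
raw/ref [[195.     228.4    194.899  228.1515]
 [230.6    226.     232.0791 226.1972]
 [232.6    271.4    234.0679 271.3518]
 [196.     273.6    196.0882 273.6232]] [[414.4    225.     414.3159 224.9502]
 [397.     242.4    396.328  243.3199]
 [362.8    224.6    361.7047 226.3697]]
holes tri raw
 [[0.6298 0.2771 0.0108 0.0008]
 [0.6375 0.1917 0.0106 0.001 ]
 [0.5279 0.182  0.0105 0.0006]]
ref
 [[0.63   0.277  0.0113 0.0013]
 [0.6376 0.1886 0.0094 0.0006]
 [0.528  0.1786 0.0065 0.0016]]
top plane holes
 [[0.6306 0.2775 0.012 ]
 [0.6374 0.1885 0.012 ]
 [0.5282 0.1786 0.012 ]
 [0.5209 0.2682 0.012 ]] [0.5792 0.2282 0.012 ]
raw mean [0.5792 0.23   0.012 ]
scene plane [[0.6299 0.2754 0.012 ]
 [0.6388 0.1859 0.012 ]
 [0.5311 0.1729 0.012 ]]
vrest yaw 5.004255383414583 4.513748492617248
vrest yaw 4.906221592998567 4.95516162434849
box corners top@.058
 [[ 0.6298 -0.1442  0.058 ]
 [ 0.5632 -0.353   0.058 ]
 [ 0.4257 -0.3113  0.058 ]
 [ 0.4852 -0.1003  0.058 ]] [ 0.526  -0.2272  0.058 ]
box corners scene@.058
 [[ 0.4952 -0.1059  0.058 ]
 [ 0.6319 -0.1453  0.058 ]
 [ 0.572  -0.3537  0.058 ]
 [ 0.4324 -0.3133  0.058 ]]
T [ 26  20  11  24 129] [390.9147 266.2713] [[384.94610595703125, 277.4523010253906], [391.269775390625, 253.73861694335938], [396.7469482421875, 255.19918823242188], [390.42327880859375, 278.9128723144531]]
[[ 0.5149 -0.1701  0.078 ]
 [ 0.569  -0.1847  0.078 ]
 [ 0.5659 -0.197   0.078 ]
 [ 0.5119 -0.1824  0.078 ]] [ 0.5404 -0.1836  0.078 ]
S [ 15  14  14  22 119] [261.4286 288.916 ] [[252.040283203125, 281.7718505859375], [257.61077880859375, 277.87249755859375], [271.093994140625, 297.13421630859375], [265.52349853515625, 301.0335693359375]]
rib top scene@.078 [[ 0.5166 -0.1815  0.078 ]
 [ 0.5184 -0.1742  0.078 ]
 [ 0.5743 -0.1946  0.078 ]
 [ 0.5719 -0.2021  0.078 ]] [ 0.5453 -0.1881  0.078 ]
rib tri [[ 0.5412 -0.1849  0.0714  0.0002]]
```

V-rest: centre ≈(0.579, 0.228), yaw ≈+4.9°. Hole heights triangulate to 11 mm. Box: centre ≈(0.529,-0.228), yaw ≈-16°. Rib: ≈(0.542,-0.185), triangulated height 71 mm against the text's 66–78. I'll move above the rib.

Call:
carry_out(steps="20 40 0 0 0 -5 -1;40 80 0 0 0 -10 -1;60 120 0 0 0 -16 -1;80 160 0 0 0 -22 -1;100 200 0 0 0 -28 -1;120 240 0 0 0 -34 -1;120 240 0 0 0 -41 -1;120 240 0 0 0 -41 -1", squeeze=30)

```text
clock: 0.9
eef_pos: [0.4238, -0.4167, 0.2309]
tcp_rot: [-180.0, 0.1, -16.1]
wrist_force: [-0.1, -0.2, -0.3]
finger_gap: 0.0853
grasp_force: 0.0
```

Call:
carry_out(steps="20 39 -5 0 0 0 -1;40 78 -12 0 0 0 -1;60 117 -20 0 0 0 -1;80 156 -28 0 0 0 -1;100 195 -36 0 0 0 -1;119 234 -50 0 0 0 -1;119 234 -50 0 0 0 -1;119 234 -50 0 0 0 -1")

```text
clock: 1.7
eef_pos: [0.5418, -0.1849, 0.1807]
tcp_rot: [180.0, 0.1, -16.1]
wrist_force: [-0.2, -0.8, -0.5]
finger_gap: 0.085
grasp_force: 0.0
```

Call:
carry_out(steps="0 0 -40 0 0 0 -1;0 0 -80 0 0 0 -1;0 0 -110 0 0 0 -1;0 0 -122 0 0 0 -1;0 0 -122 0 0 0 0.3;0 0 -122 0 0 0 1;0 0 -122 0 0 0 1;0 0 -122 0 0 0 1")

```text
clock: 2.5
eef_pos: [0.5428, -0.1853, 0.0609]
tcp_rot: [180.0, -0.2, -16.3]
wrist_force: [-0.5, -0.5, -0.4]
finger_gap: 0.0282
grasp_force: 0.0
```

Call:
carry_out(steps="0 0 0 0 0 0 1;0 0 0 0 0 0 1;0 0 0 0 0 0 1;0 0 0 0 0 0 1")

```text
clock: 2.9
eef_pos: [0.5425, -0.1849, 0.0605]
tcp_rot: [-180.0, -0.1, -16.4]
wrist_force: [-0.7, 0.0, 6.4]
finger_gap: 0.0118
grasp_force: 32.5
```

Run:
```python
from h import *
from station import robot, imaging
o=[]
for n,(x,y,w,h) in(("top",(340,215,133,100)),("scene",(180,230,133,100))):
    s=imaging.snapshot(n);o.append(cv2.resize(s["image"][y:y+h,x:x+w],(400,300),interpolation=2))
cv2.imwrite("pics/g1.png",np.hstack(o)[:,:,::-1]);print(robot.read_state()["wrist_force"])
```

```text
[0.38986071 0.79217286 6.62031213]
```

View pics/g1.png

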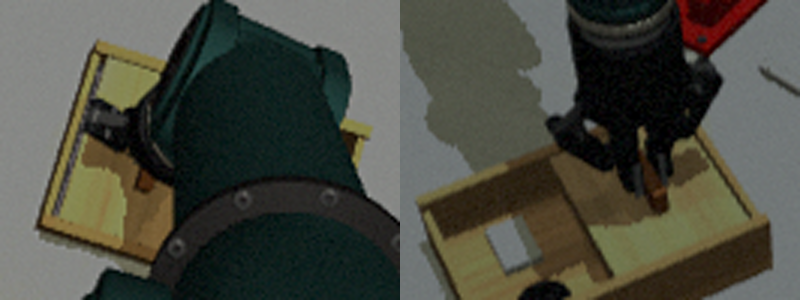

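The fingers hold the rib: gap 11.8 mm, rib at about (650,180) in the right-hand crop. I'll slide along box -y, direction (-0.28,-0.96).

Call:
carry_out(steps="-3 -10 1 0 0 0 1;-6 -21 1 0 0 0 1;-10 -34 1 0 0 0 1;-14 -47 1 0 0 0 1;-18 -60 1 0 0 0 1;-21 -72 1 0 0 0 1;-24 -83 1 0 0 0 1;-24 -83 1 0 0 0 1")

```text
clock: 3.8
eef_pos: [0.5163, -0.2715, 0.0605]
tcp_rot: [179.8, -0.0, -16.5]
wrist_force: [-0.6, -1.9, 3.8]
finger_gap: 0.0112
grasp_force: 32.0
```

Call:
carry_out(steps="-1 -3 0 0 0 0 1;-2 -6 0 0 0 0 1;-2 -8 0 0 0 0 1;-3 -10 0 0 0 0 1;-3 -10 0 0 0 0 1")

```text
clock: 4.3
eef_pos: [0.5146, -0.2771, 0.0605]
tcp_rot: [-180.0, 0.0, -16.3]
wrist_force: [-1.1, 1.0, 4.4]
finger_gap: 0.0113
grasp_force: 32.4
```

Call:
carry_out(steps="-1 -3 0 0 0 0 1;-2 -6 0 0 0 0 1;-2 -8 0 0 0 0 1;-2 -8 0 0 0 0 1")

```text
clock: 4.7
eef_pos: [0.5138, -0.2796, 0.0605]
tcp_rot: [-179.6, 0.2, -16.1]
wrist_force: [1.2, 9.2, 8.9]
finger_gap: 0.0113
grasp_force: 33.3
```

Stop reached: 9 N, about 99 mm travelled. I'll release, lift, and step aside to look.

Call:
carry_out(steps="0 0 0 0 0 0 0;0 0 0 0 0 0 -0.5;0 0 0 0 0 0 -0.5;0 0 30 0 0 0 -0.5;0 0 70 0 0 0 -0.5;0 0 110 0 0 0 -0.5;0 40 130 0 0 0 -0.5;0 80 130 0 0 0 -0.5")

```text
clock: 5.5
eef_pos: [0.5146, -0.2082, 0.1936]
tcp_rot: [179.9, -0.4, -16.6]
wrist_force: [0.4, 0.4, 0.2]
finger_gap: 0.0638
grasp_force: 0.0
```

Call:
carry_out(steps="0 40 0 0 0 0 -0.5;0 80 0 0 0 0 -0.5;0 120 0 0 0 0 -0.5;0 160 0 0 0 0 -0.5;0 200 0 0 0 0 -0.5;0 240 0 0 0 0 -0.5;0 280 0 0 0 0 -0.5;0 280 0 0 0 0 -0.5")

```text
clock: 6.3
eef_pos: [0.5127, 0.0808, 0.1901]
tcp_rot: [-179.8, 0.0, -15.7]
wrist_force: [0.2, 0.1, 0.1]
finger_gap: 0.0638
grasp_force: 0.0
```

Run:
```python
from h import *
from station import imaging
o=[]
for n,(x,y,w,h) in(("top",(340,215,133,100)),("scene",(180,260,133,100))):
    s=imaging.snapshot(n);pickle.dump(s,open(n+"1.pkl","wb"));o.append(cv2.resize(np.clip(s["image"][y:y+h,x:x+w]*1.5,0,255).astype(np.uint8),(400,300),interpolation=2))
o=np.hstack(o)[:,:,::-1]
cv2.imwrite("pics/l1.png",np.vstack([o,cv2.resize(np.hstack([load("top1")["image"],load("scene1")["image"]]),(800,300))[:,:,::-1]]))
```

```text
(no output)
```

View pics/l1.png

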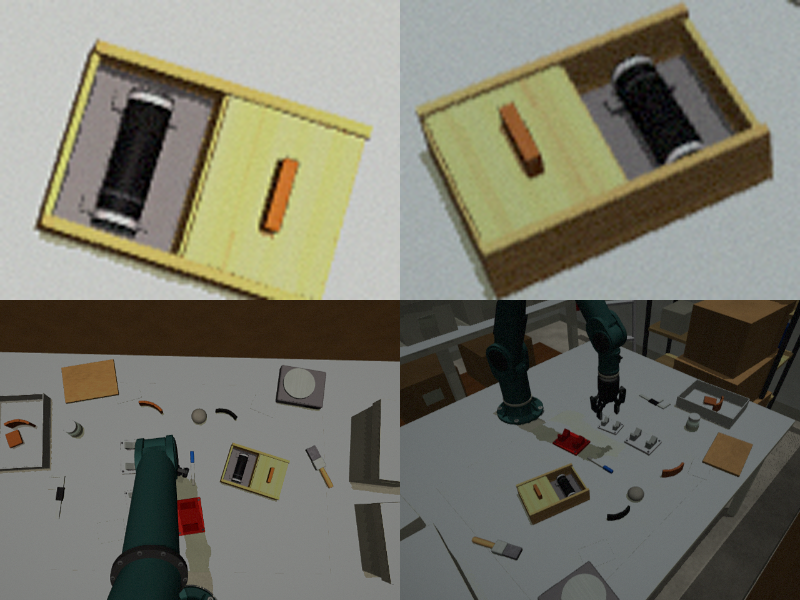

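The lens barrel lies open in the bay. In the top crop it runs from (149,93) to (117,230), and in the scene crop from (632,62) to (690,155). The cover is fully over the other bay.

Run:
```python
from h import *
np.set_printoptions(precision=4,suppress=True)
T=load("top1");S=load("scene1");f=np.array([400/133,3.])
# dark barrel mask (top), inside bay
x,y,w,h=355,230,60,70
c=T["image"][y:y+h,x:x+w];g=cv2.cvtColor(c,cv2.COLOR_RGB2GRAY)
for th in(25,32):
    m=(g<th).astype(np.uint8);m=cv2.morphologyEx(m,cv2.MORPH_OPEN,np.ones((5,5)))
    n,l,st,ce=cv2.connectedComponentsWithStats(m);i=1+st[1:,4].argmax();p=(np.argwhere(l==i)[:,::-1]+[x,y]).astype(np.float32)
    r=cv2.minAreaRect(p);P=plane(T,cv2.boxPoints(r),.024);print(th,st[i],r,P[:, :2],P.mean(0))
e=(np.array([[149,93],[117,230]])+.5)/f-.5+[340,215];E=plane(T,e,.024);d=E[0]-E[1]
print("ends",E,E.mean(0),np.linalg.norm(d),np.degrees(np.arctan2(d[1],d[0])))
b=(np.array([[151,103]])+.5)/f-.5+[340,215];bs=(np.array([[236,78]])+.5)/f-.5+[180,260]
print("band tri",tri(T,b,S,bs))
```

```text
25 [ 20  19  21  31 411] ((385.1702880859375, 263.8216247558594), (15.07190227508545, 31.17310333251953), 17.10272979736328) [[ 0.5217 -0.1514]
 [ 0.5933 -0.1732]
 [ 0.5834 -0.2075]
 [ 0.512  -0.1853]] [ 0.5526 -0.1794  0.024 ]
32 [ 20  19  21  32 467] ((385.0094299316406, 264.21697998046875), (15.24701976776123, 32.005008697509766), 15.94539737701416) [[ 0.5193 -0.1511]
 [ 0.5932 -0.1721]
 [ 0.5839 -0.207 ]
 [ 0.5102 -0.1857]] [ 0.5517 -0.179   0.024 ]
ends [[ 0.5962 -0.1891  0.024 ]
 [ 0.4871 -0.1636  0.024 ]] [ 0.5416 -0.1763  0.024 ] 0.11199957765988308 -13.188095682026221
band tri [[ 0.5661 -0.1904  0.1036  0.0231]]
```

Run:
```python
from h import *
T=load("top1");S=load("scene1");f=np.array([400/133,3.])
b=(np.array([[120,211],[117,230]])+.5)/f-.5+[340,215];bs=(np.array([[239,83],[232,66]])+.5)/f-.5+[180,260]
print("band tri, end tri",tri(T,b,S,bs).round(4))
```

```text
band tri, end tri [[ 0.5026 -0.1655  0.023   0.0011]
 [ 0.4881 -0.1613  0.0283  0.0029]]
```

Call:
carry_out(steps="4 -40 0 0 0 0 -0.4;8 -80 0 0 0 0 -0.4;12 -120 0 0 0 0 -0.4;16 -160 0 0 0 0 -0.4;22 -200 0 0 0 0 -0.4;30 -240 0 0 0 0 -0.4;30 -257 0 0 0 0 -0.4;30 -257 0 0 0 0 -0.4")

```text
clock: 7.2
eef_pos: [0.5411, -0.1883, 0.1902]
tcp_rot: [179.9, 0.0, -16.8]
wrist_force: [-0.7, 0.1, -0.1]
finger_gap: 0.0599
grasp_force: 0.0
```

Call:
carry_out(steps="3 11 -40 0 0 0 -0.4;3 11 -80 0 0 0 -0.4;3 11 -100 0 0 0 -0.4;3 11 -110 0 0 0 -0.4;3 11 -110 0 0 0 -0.4")

```text
clock: 7.7
eef_pos: [0.5445, -0.1704, 0.0791]
tcp_rot: [-180.0, 0.2, -16.2]
wrist_force: [0.3, 0.2, -0.3]
finger_gap: 0.06
grasp_force: 0.0
```

Call:
carry_out(steps="0 -6 -20 0 0 0 -0.4;0 -6 -40 0 0 0 -0.4;0 -6 -56 0 0 0 -0.4;0 -6 -66 0 0 0 -0.4;0 -6 -71 0 0 0 -0.4;0 -6 -71 0 0 0 -0.4")

```text
clock: 8.3
eef_pos: [0.5457, -0.1775, 0.0091]
tcp_rot: [-180.0, 0.0, -16.3]
wrist_force: [1.2, 0.4, 0.2]
finger_gap: 0.0598
grasp_force: 0.0
```

Call:
carry_out(steps="0 0 0 0 0 0 0.2;0 0 0 0 0 0 0.6;0 0 0 0 0 0 1;0 0 0 0 0 0 1;0 0 0 0 0 0 1;0 0 0 0 0 0 1", squeeze=50)

```text
clock: 8.9
eef_pos: [0.5463, -0.1779, 0.0102]
tcp_rot: [-180.0, -0.1, -16.3]
wrist_force: [0.0, 1.2, 5.7]
finger_gap: 0.0343
grasp_force: 49.9
```

Call:
carry_out(steps="0 0 10 0 0 0 1;0 0 30 0 0 0 1;0 0 60 0 0 0 1;0 0 90 0 0 0 1;0 0 120 0 0 0 1;0 0 150 0 0 0 1;0 0 150 0 0 0 1;0 0 150 0 0 0 1")

```text
clock: 9.7
eef_pos: [0.5456, -0.1776, 0.1598]
tcp_rot: [-180.0, -0.0, -16.3]
wrist_force: [-0.4, 0.7, -2.2]
finger_gap: 0.0347
grasp_force: 50.3
```

Call:
carry_out(steps="2 20 0 0 0 0 1;5 50 0 0 0 3 1;8 85 0 0 0 6 1;11 120 0 0 0 10 1;14 155 0 0 0 14 1;17 185 0 0 0 18 1;18 205 0 0 0 21.2 1;18 205 0 0 0 21.2 1")

```text
clock: 10.5
eef_pos: [0.5629, 0.0313, 0.1579]
tcp_rot: [-179.9, 0.1, 5.3]
wrist_force: [-0.4, -0.2, -1.3]
finger_gap: 0.0345
grasp_force: 50.3
```

Call:
carry_out(steps="2 20 0 0 0 0 1;5 50 0 0 0 0 1;8 85 0 0 0 0 1;11 120 0 0 0 0 1;13 155 0 0 0 0 1;15 185 0 0 0 0 1;15 201 0 0 0 0 1;15 201 0 0 0 0 1")

```text
clock: 11.3
eef_pos: [0.5783, 0.2299, 0.1586]
tcp_rot: [-180.0, 0.1, 5.0]
wrist_force: [0.1, -0.3, -3.0]
finger_gap: 0.0344
grasp_force: 50.3
```

Call:
carry_out(steps="0 0 -25 0 0 0 1;0 0 -50 0 0 0 1;0 0 -60 0 0 0 1;0 0 -60 0 0 0 1")

```text
clock: 11.7
eef_pos: [0.5776, 0.2249, 0.0976]
tcp_rot: [179.8, 0.2, 4.7]
wrist_force: [-0.0, 0.2, -1.3]
finger_gap: 0.0344
grasp_force: 50.3
```

Run:
```python
from h import *
from station import imaging
o=[]
for n,(x,y,w,h) in(("top",(160,205,107,80)),("scene",(335,155,107,80))):
    s=imaging.snapshot(n);pickle.dump(s,open(n+"2.pkl","wb"));o.append(cv2.resize(np.clip(s["image"][y:y+h,x:x+w]*1.5,0,255).astype(np.uint8),(400,300),interpolation=2))
cv2.imwrite("pics/v1.png",np.hstack(o)[:,:,::-1])
```

```text
(no output)
```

View pics/v1.png

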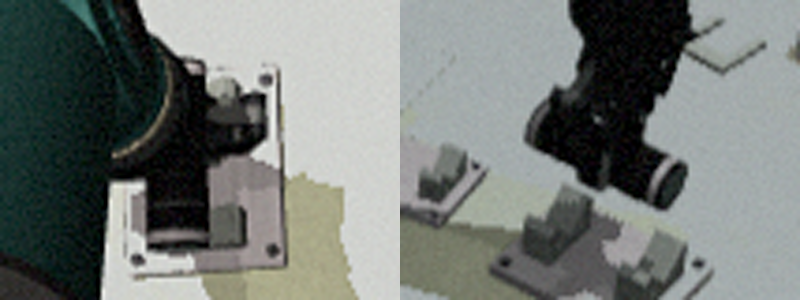

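The picture shows the barrel held over the groove. Its -x end is at top crop (178,240) and its +x end at scene crop (672,183).

Run:
```python
from h import *
T=load("top2");S=load("scene2");f=np.array([400/107,3.75])
a=plane(T,(np.array([[178,240]])+.5)/f-.5+[160,205],.1116)[0];b=plane(S,(np.array([[273,184]])+.5)/f-.5+[335,155],.1116)[0]
d=b-a;print(a,b,(a+b)/2,np.linalg.norm(d),np.degrees(np.arctan2(d[1],d[0])))
from station import robot;s=robot.read_state();print(s["eef_pos"],s["tcp_rot"],s["wrist_force"])
```

```text
[0.5227977  0.22145038 0.1116    ] [0.62683659 0.23113975 0.1116    ] [0.57481714 0.22629506 0.1116    ] 0.10448910298325614 5.3207331275376015
[0.57939899 0.22679488 0.0997678 ] [ 1.79962687e+02 -2.60856964e-02  4.77714185e+00] [ 0.9387579   0.11276133 -2.56055639]
```

Call:
carry_out(steps="2 0 -15 0 0 0 1;2 0 -30 0 0 0 1;2 0 -42 0 0 0 1;2 0 -50 0 0 0 1;2 0 -54 0 0 0 1;2 0 -54 0 0 0 1;2 0 -54 0 0 0 1")

```text
clock: 12.5
eef_pos: [0.581, 0.2284, 0.0454]
tcp_rot: [-180.0, -0.0, 4.9]
wrist_force: [0.3, 0.3, -2.0]
finger_gap: 0.0345
grasp_force: 50.3
```

Call:
carry_out(steps="0 0 -1 0 0 0 1;0 0 -2 0 0 0 1;0 0 -3 0 0 0 1;0 0 -4 0 0 0 1;0 0 -5 0 0 0 1;0 0 -5 0 0 0 1")

```text
clock: 13.1
eef_pos: [0.5806, 0.2282, 0.0401]
tcp_rot: [180.0, 0.0, 4.9]
wrist_force: [0.2, 0.5, -2.5]
finger_gap: 0.0343
grasp_force: 50.3
```

Call:
carry_out(steps="0 0 -0.5 0 0 0 1;0 0 -1 0 0 0 1;0 0 -1.5 0 0 0 1;0 0 -2 0 0 0 1;0 0 -2 0 0 0 1")

```text
clock: 13.6
eef_pos: [0.5807, 0.2282, 0.0382]
tcp_rot: [180.0, 0.0, 4.9]
wrist_force: [-0.1, 0.3, -2.2]
finger_gap: 0.0343
grasp_force: 50.3
```

Call:
carry_out(steps="0 0 -0.5 0 0 0 1;0 0 -1 0 0 0 1;0 0 -1.5 0 0 0 1;0 0 -1.5 0 0 0 1")

```text
clock: 14.0
eef_pos: [0.5809, 0.2287, 0.0369]
tcp_rot: [-180.0, -0.0, 4.9]
wrist_force: [0.3, -0.2, -1.0]
finger_gap: 0.0344
grasp_force: 50.3
```

Call:
carry_out(steps="0 0 -0.5 0 0 0 1;0 0 -1 0 0 0 1;0 0 -1 0 0 0 1;0 0 -1 0 0 0 1")

```text
clock: 14.4
eef_pos: [0.581, 0.2289, 0.0365]
tcp_rot: [-180.0, -0.0, 4.9]
wrist_force: [-2.4, 1.0, 5.5]
finger_gap: 0.0346
grasp_force: 51.0
```

Call:
carry_out(steps="0 0 -0.5 0 0 0 1;0 0 -1 0 0 0 1;0 0 -1 0 0 0 1;0 0 -1 0 0 0 1;0 0 -1 0 0 0 1")

```text
clock: 14.9
eef_pos: [0.5811, 0.229, 0.0363]
tcp_rot: [-180.0, -0.1, 5.0]
wrist_force: [-4.0, 0.5, 10.9]
finger_gap: 0.0342
grasp_force: 51.6
```

Run:
```python
from h import *
from station import imaging,robot
o=[]
for n,(x,y,w,h) in(("top",(160,205,107,80)),("scene",(335,175,107,80))):
    s=imaging.snapshot(n);pickle.dump(s,open(n+"3.pkl","wb"));o.append(cv2.resize(np.clip(s["image"][y:y+h,x:x+w]*1.5,0,255).astype(np.uint8),(400,300),interpolation=2))
    st=robot.read_state();print(st["eef_pos"],st["wrist_force"],st["ft_torque"],st["grasp_force"])
s=load("scene3")["image"];o=np.hstack(o)
cv2.imwrite("pics/v2.png",np.vstack([o,cv2.resize(np.hstack([load("top3")["image"],s]),(800,300))])[:,:,::-1])
```

```text
[0.58104863 0.22896987 0.03628731] [-2.58427446  1.12540681 11.4274932 ] [0.09708943 0.52791291 0.35097096] 51.647921204566956
[0.58108666 0.22897583 0.03631453] [-2.02607719  0.49676173 10.81709233] [0.14579183 0.53276602 0.2752096 ] 51.64753317832947
```

View pics/v2.png

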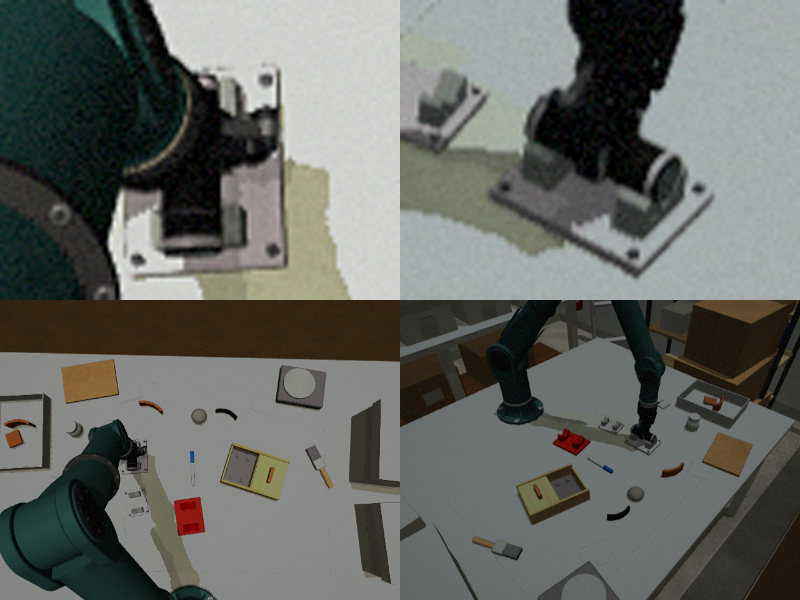

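Seated: scene crop shows the barrel in both supports (ends ≈(540,120) and (665,175)), cover open and bystanders untouched. The net push is about 13 N, so I'll add a touch more.

Call:
carry_out(steps="0 0 -0.5 0 0 0 1;0 0 -0.5 0 0 0 1;0 0 -0.5 0 0 0 1;0 0 -0.5 0 0 0 1;0 0 -0.5 0 0 0 1;0 0 -0.5 0 0 0 1")

```text
clock: 15.6
eef_pos: [0.5811, 0.229, 0.0362]
tcp_rot: [-180.0, -0.1, 5.0]
wrist_force: [-3.5, 0.8, 13.8]
finger_gap: 0.0345
grasp_force: 51.9
```

```bash
python3 -c "
from station import robot
print(robot.sign_off())"
```

```text
the job is handed in; nothing more can be done
None
```

The cover is slid open to its far stop, and the lens barrel sits in the large grey V-rest, still gripped and pressed down with about 15 N; the job is handed in at about 15.6 s of the 51 s allowed, but no verdict came back.

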